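# Press an insert down and slide it under the leaf spring of a measuring nest

### The arm

A 7-joint arm with a two-finger parallel gripper is mounted at the origin on a cart in front of the work surface, level with it; the furniture and walls round the work are solid. World frame = base frame: x ahead of the robot, y to its left, z up, the work surface at z = 0. Lengths are in m, angles in rad, forces in N, time in s.
With the tool pointing down it reaches from about 0.35 to 0.9 m from the base axis. Payload 7.2 kg.
Tool frame: the origin (TCP) lies at the very end of the fingers, on their centre line; the grasp point (between the pads) lies 19 mm behind it; z points along the fingers, y is the line along which they close (so a half turn about z gives the same grasp; the last joint's range is limited). The gripper opens to 88 mm and grips with 3 to 60 N. Pads are 20 mm wide; open, the fingers measure 115 mm over their backs; the gripper's body (75 mm by 178 mm) begins 61 mm behind the grasp point.
Start: joints at [1.098, 0.411, -0.013, 1.596, 0.006, 1.134, -0.082], TCP at [0.246, -0.574, 0.223] pointing down, gripper open.
Joint ranges: [-2.95, 2.95], [-0.29, 1.99], [-1.47, 1.44], [0.14, 2.54], [-1.03, 4.17], [0.13, 1.85], [-2.86, 2.86]. Speed limits (rad/s): [2.39, 2.39, 3.01, 3.01, 3.14, 3.14, 3.14].

### API

Orientations are given as a rotation vector (axis times angle).
In Python, from rig import * gives the robot as it stands.
- The arm moves only by the tool arm_command, never from a script. Its argument "targets" is a list of rows, each an object of numbers: "dx", "dy", "dz": the shift along the tool's x, y, z in m; "turn": the turn about the tool's z in rad. A call has 1 to 8 rows; each row shifts and turns the commanded pose from where the row before left it, along the tool's axes as they then stand; what a row does not reach is not made up. A row lasts 1/8 s, in which the tool goes at most 62.5 mm and 10.7 degrees, less where a joint would pass 70% of its speed; a pose out of reach is approached as far as the arm can. A call with a gripper value outside its range is refused whole. "fingers" is the finger opening in m, from 0 to 0.0878, set as the call begins (left out, the last holds). The fingers move at their own pace and stop on an object; "force" is the grip in N (left out, the last holds). Time passes only in rows, so rows that do not move let the fingers close. It gives the time, the measured TCP pose, the force, the opening and the grip force at its end, in the units of the state.
- observe(): the state, without advancing time (a new reading comes with each control period).
- get_image(name): name is "side" or "top"; returns the picture (420x560x3 uint8, red, green, blue); there is no depth.
- calibration(name): a dict with "intrinsics" (3x3 intrinsics, pixels), "world_from_camera" (4x4, takes a point from camera to world coordinates). Camera axes: x right, y down, z forward; pixel columns grow to the right and rows downward; lengths in m; the calibration is good to about 2 mm. A picture is of the moment at which its call begins. calibration takes no time and is no camera call.
- hand_in(): hands the job in; it is judged then, once.
Trained networks look in the newest picture that a camera, given by its name, has taken for a name from the list of things; names that differ only in an ending like _2 or _b are one class to them, and where a whole thing is asked for, a point or a joint stands for the part that bears it (a point fixed in the world has none). Each returns a list of dicts, best first, with "score" (0 to 1); they miss things now and then, are a little off and sometimes report something else, mostly with a low value. They report only what shows in the picture. A call takes as long as a camera call.
- masks_of(label, camera): "pixels" (420x560 bool, what is visible of it).
- landmark_of(label, camera): "point" ([x, y, z] in m, in world coordinates, good to about 4 mm: a listed point, or the origin of a listed thing).
The state is a dict: "time_s": time; "q": joint angles; "joint_velocities": joint speeds; "joint_efforts": joint torques, N m; "tcp_pos": TCP position; "ee_rot": TCP orientation; "force": force on the tool from outside, world axes, zero at the start; "wrist_torque": the same for the moment, N m; "finger_gap": opening from 0.0 (shut) to 1.0 (fully open); "grip_force": force on a finger pad.
Only numpy, scipy, OpenCV 4.12 (cv2) and the standard library are available. Lean on these libraries where they do the work, as an engineer would, in place of code of your own. Each camera call takes 0.05 s, during which the arm holds its last target. There are 200 camera calls.

### The job

Load the steel insert that lies in the open end of the measuring nest: press it down firmly with the fingertips on the flat land behind its rib, so that it sinks on its sprung rollers and clears the bridge, and keep pressing while you slide it under the leaf spring until it is fully home against the end stop. Then push the swing keeper by its black peg all the way across the channel behind it, and leave the insert lying flat under the spring. Do not pick up or lift anything, and leave the next insert, the gauges, the screws and the tools round the nest where they are.

Things in the scene. Friction and masses are not known exactly. Their poses are not given: they have to be found in the camera images.
- nest: fixed nest for measuring inserts; aluminium base 204 x 104 x 12 mm, origin under its middle on the granite, x = loading direction (open end to end stop), y left, z up. Channel 49 mm wide along x between black side rails (inner faces y = +-24.5 mm, 12 mm wide, tops z = 32 mm; right rail x = -100 to 86, left rail only x = -26 to 86 mm). Its floor: two datum strips, tops z = 20 mm
- rollers (a joint): sprung roller frame between the datum strips (nest x = -96 to 80 mm), which carries the insert; moves only up and down, m: 0 = up, tops 5 mm proud of the strips (z = 25 mm), 0.005 = pressed level with the strips. Insert on it: about 9 N (7 to 11 N) of finger force takes it down level. Rolls freely along x
- insert: ground steel insert to be loaded, 110 x 46 x 14 mm, 0.42 kg, loose on the rollers in the channel, nose 4 to 18 mm short of the bridge. Origin: middle of the underside, x to its nose, z up. Underside z = 25 mm unpressed (top 39 mm), 20 mm pressed down (top 34 mm). Home: nose on the stop, origin at nest x = 29, z = 20 mm. Side play 1.5 mm each way
- insert_land (a point): middle of the insert's flat rear land, on the top face (insert x = -38, y = 0, z = 14 mm): where the fingertips press. The land spans insert x = -55 to -22 mm; in front of it a rib runs across the whole width, x = -22 to -16 mm, 8 mm high above the land, which the fingertips can push against. With the insert home the rib is 15 mm short of the bridge
- insert_nose (a point): middle of the insert's upper front edge (insert x = 55, y = 0, z = 14 mm)
- bridge_mouth (a point): middle of the lower front edge of the rigid steel bridge bar across the channel (nest x = 28, y = 0, z = 36 mm). Bar: x = 28 to 44, y = -37 to 37, z = 36 to 47 mm, screw heads to 53 mm. A pressed-down insert passes 2 mm below it; an unpressed one stands 3 mm too high and butts against it. The spring begins behind it at nest x = 57 mm
- leaf_tip (a point): underside of the tip of the forked steel leaf spring that trails from the bridge towards the stop, 29 mm long; nest x = 73 mm, z about 30 mm when free, lifted to 34 mm by the insert. It then presses the insert down with about 14 N, more than the rollers push up, and holds it. Pushing the insert in under it takes 7 to 14 N along x
- stop_face (a point): point on the face of the end stop (nest x = 84, y = 0, z = 27 mm); block 60 mm wide, top z = 40 mm
- keeper (a joint): swing keeper angle, rad: steel arm 10 x 10 mm, 55 mm long, z = 22 to 32 mm, on an upright pivot at nest x = -34, y = 38 mm (screw head to z = 38 mm). Near 0 it points to nest -x beside the open end; turns anticlockwise seen from above to its limit 1.57 = across the channel, to nest -y, 3 mm behind a home insert. Stays where left; about 1.5 N at the peg moves it. Starts -0.3 to 0.06
- keeper_peg (a point): middle of the upright black peg on the keeper arm, 45 mm from the pivot; peg 9 to 13 mm thick, z = 32 to 62 mm, this point at z = 47 mm
- next_insert: the next insert to be measured, same shape as the insert, lying on the granite behind and to the right of the nest's open end; leave alone
- gauge: dial indicator lying on its back, round 56 mm body 18 mm high with a stem, behind the nest, left of the big square pallet plate; leave alone
- long_key: small L-shaped hexagon key 24 x 84 x 4 mm lying on the granite by the vice on the left; leave alone
- screw_1: M8 cap screw standing on its head, 13 mm across, 30 mm high, behind on the left; leave alone
- screw_2: another such cap screw; leave alone
- screw_3: another such cap screw; leave alone
- vee_block: ground steel vee block 32 x 50 x 38 mm near the right edge of the granite; leave alone
- ring: setting ring gauge, 72 mm across, 22 mm high, near the right edge; leave alone
- tin: flat stylus case 57 x 91 x 19 mm on the right; leave alone

How it is judged:
By the outcome, as a careful person would: the job done as asked, in the order asked, and still so for the second after the job is handed in, with the robot touching nothing.
It also fails if it takes over 56 s, if anything falls off the work surface, if the arm or the gripper's body presses on something with over 40 N, if the wrist force passes 120 N, or if a joint passes its speed limit or range.

## Working session

There is one attempt and no reset: what is moved stays moved. The work goes in short steps, Python scripts to look and compute and a tool call to move; the robot and the scene stay as the last step left them, time stands still between calls to the robot, and variables do not carry over. Pictures are saved under pics/ and viewed, at most 10 in all, crops included, and the job is handed in when it is done.

Besides the shell and the picture viewer there is one more tool, called after "Request:" by a JSON object that holds its "api" and its "payload", one argument or row to a line. arm_command: Moves the arm, as the interface text tells. Its arguments: {"type":"object","properties":{"targets":{"type":"array","items":{"type":"object","properties":{"dx":{"type":"number"},"dy":{"type":"number"},"dz":{"type":"number"},"turn":{"type":"number"}}}},"fingers":{"type":"number"},"force":{"type":"number"}},"required":["targets"]}

```bash
mkdir -p pics; ls; python3 - <<'E'
from rig import *
import cv2,numpy as np
s=observe();print(s)
for c in("top","side"):
    im=get_image(c);cv2.imwrite(f"pics/{c}0.png",im[:,:,::-1])
    k=calibration(c);print(c,k["intrinsics"],k["world_from_camera"])
    for l in("nest","insert","insert_land","insert_nose","bridge_mouth","leaf_tip","stop_face","keeper_peg","next_insert"):
        print(l,[(round(float(d["score"]),2),np.round(d["point"],4).tolist()) for d in landmark_of(l,c)[:3]])
E
```

```text
pics
{'time_s': 0.0, 'q': array([ 1.09776456,  0.41187359, -0.01272894,  1.5970523 ,  0.0056271 ,
        1.13427228, -0.08221398]), 'joint_velocities': array([ 2.00263641e-03,  8.54667160e-04,  1.59391568e-03, -6.33575720e-04,
       -3.07797433e-05,  2.41167676e-04,  2.27855426e-05]), 'joint_efforts': array([-6.48154455e-04, -5.87950659e+01,  6.41445480e-01, -2.91082442e+01,
       -5.38093562e-02,  1.81555934e-02,  1.53966039e-04]), 'tcp_pos': array([ 0.24592954, -0.57403445,  0.221822  ]), 'ee_rot': array([-3.07596539e+00, -6.31329785e-01,  6.92173988e-04]), 'force': array([-0.10504218, -0.07081275, -0.05928117]), 'wrist_torque': array([ 0.00110938,  0.0293161 , -0.00273136]), 'grip_force': 0.0, 'finger_gap': 0.9989622821567183}
top [[479.85606561   0.         280.91639653]
 [  0.         479.85606561 209.40871949]
 [  0.           0.           1.        ]] [[ 0.00975658 -0.99679984  0.07934033  0.51868469]
 [-0.99950692 -0.00735333  0.03052625 -0.10049738]
 [-0.02984514 -0.07959904 -0.99638008  1.07853614]
 [ 0.          0.          0.          1.        ]]
nest [(0.88, [0.5239,
[... 714 characters left out ...]
.01533949 -0.05722602  0.65999501]
 [ 0.05830388  0.4259352  -0.90287312  0.97318348]
 [ 0.01052496 -0.90462363 -0.42608135  0.56815466]
 [ 0.          0.          0.          1.        ]]
nest [(0.71, [0.5248, -0.0544, 0.0]), (0.2, [0.5257, -0.0492, 0.0364])]
insert [(0.77, [0.4855, -0.0919, 0.024]), (0.31, [0.6212, -0.3638, -0.0009])]
insert_land [(0.86, [0.4656, -0.1196, 0.0341])]
insert_nose [(0.79, [0.5274, -0.0467, 0.0366])]
bridge_mouth [(0.72, [0.5404, -0.0383, 0.0388])]
leaf_tip [(0.5, [0.5692, -0.0055, 0.031])]
stop_face [(0.94, [0.5752, 0.001, 0.0252])]
keeper_peg [(0.74, [0.5695, -0.0051, 0.0305]), (0.53, [0.4292, -0.0798, 0.0463])]
next_insert [(0.76, [0.4902, -0.2108, 0.0024])]
```

View pics/top0.png

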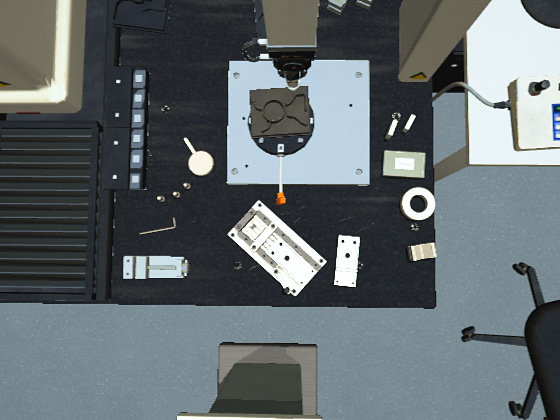

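View pics/side0.png

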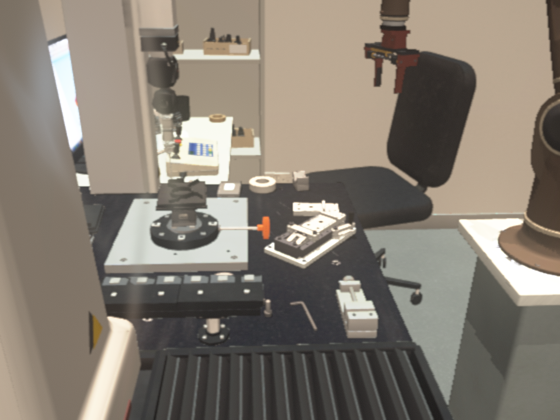

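The top view shows the nest diagonal at about (277,248), with the keeper and peg near (290,290) and the orange stylus tip at (281,198). The side view shows the nest at (312,238). Next I'll fit the nest pose and check how high the stylus is.

```bash
cat > h.py <<'E'
from rig import *
import cv2,numpy as np
from scipy.optimize import least_squares
from scipy.spatial.transform import Rotation as R
def ray(c,uv):
    k=calibration(c);T=k["world_from_camera"];uv=np.atleast_2d(uv)
    d=np.c_[uv,np.ones(len(uv))]@np.linalg.inv(k["intrinsics"]).T@T[:3,:3].T
    return T[:3,3],d
def onz(c,uv,z):
    o,d=ray(c,uv);return o+d*((z-o[2])/d[:,2:])
def proj(c,p):
    k=calibration(c);T=np.linalg.inv(k["world_from_camera"]);p=np.atleast_2d(p)@T[:3,:3].T+T[:3,3]
    q=p@k["intrinsics"].T;return q[:,:2]/q[:,2:]
def tri(a,b):
    (o1,d1),(o2,d2)=ray("top",a),ray("side",b)
    s=np.linalg.lstsq(np.c_[d1[0],-d2[0]],o2-o1,rcond=None)[0]
    p,q=o1+s[0]*d1[0],o2+s[1]*d2[0];return (p+q)/2,np.linalg.norm(p-q)
E
python3 - <<'E'
from h import *
print("orange",tri((281,198),(266,228)))
print("R",R.from_rotvec(observe()["ee_rot"]).as_matrix().round(3).tolist())
im=get_image("top");cv2.imwrite("pics/c1.png",cv2.resize(im[190:305,215:370,::-1],None,fx=5,fy=5,interpolation=cv2.INTER_CUBIC))
m=masks_of("nest","top")[0]["pixels"].astype(np.uint8)
c=max(cv2.findContours(m,0,1)[0],key=cv2.contourArea)[:,0]
w=onz("top",c,0.012)[:,:2]
r=cv2.minAreaRect((w*1000).astype(np.float32));print(r)
# landmark fit
P={"bridge_mouth":(28,0),"leaf_tip":(73,0),"stop_face":(84,0),"nest":(0,0)}
obs=[((28,0),(.5396,-.0357)),((28,0),(.5404,-.0383)),((73,0),(.5682,-.006)),((73,0),(.5692,-.0055)),((84,0),(.5766,.0052)),((84,0),(.5752,.001)),((0,0),(.5239,-.0578)),((0,0),(.5248,-.0544))]
A=np.array([o[0] for o in obs])/1e3;B=np.array([o[1] for o in obs])
f=lambda p:(np.c_[p[0]+A[:,0]*np.cos(p[2]),p[1]+A[:,0]*np.sin(p[2])]-B).ravel()
s=least_squares(f,[.52,-.06,.9]);print(s.x,np.degrees(s.x[2]))
s.x.tofile("nest.bin")
E
```

```text
orange (array([ 0.62357194, -0.06808446,  0.03243928]), np.float64(0.0069923270131279636))
R [[0.919, 0.394, 0.0], [0.394, -0.919, -0.0], [0.0, 0.0, -1.0]]
((517.1981201171875, -54.98895263671875), (206.31385803222656, 111.8634033203125), 47.3227653503418)
[ 0.52167354 -0.05864927  0.8488557 ] 48.63584893366778
```

View pics/c1.png

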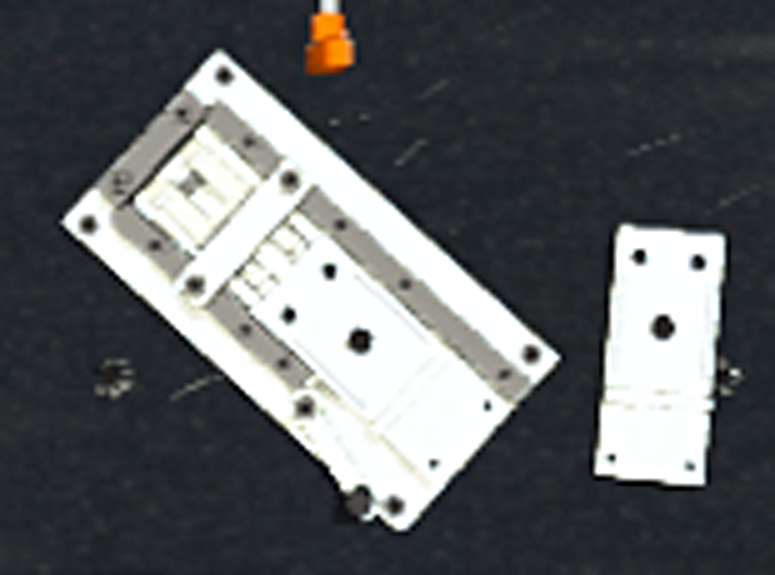

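The crop shows the base corners at crop pixels (222,50), (62,222), (408,530) and (558,355). The rib line runs roughly from (445,357) to (372,425), and the peg is at (357,500).

```bash
python3 - <<'E'
from h import *
px=lambda a:np.array(a,float)/5+[215-.4,190-.4]
c=onz("top",px([(222,50),(62,222),(408,530),(558,355)]),.012)[:,:2]
print(c.round(4).tolist(),[np.linalg.norm(c[i]-c[(i+1)%4]).round(4) for i in range(4)])
# model corners: (102,-52),(102,52),(-102,52),(-102,-52)
M=np.array([(102,-52),(102,52),(-102,52),(-102,-52)])/1e3
def T(p,A):
    r=np.array([[np.cos(p[2]),-np.sin(p[2])],[np.sin(p[2]),np.cos(p[2])]]);return A@r.T+p[:2]
s=least_squares(lambda p:(T(p,M)-c).ravel(),[.52,-.058,.83]);p=s.x;print(p,np.degrees(p[2]),s.fun.round(4))
p.tofile("nest.bin")
def inv(w):
    w=np.asarray(w)-p[:2];C,S=np.cos(p[2]),np.sin(p[2]);return np.c_[w@[C,S],w@[-S,C]]
print("rib,rear corners", inv(onz("top",px([(445,350),(370,422),(513,408),(430,485)]),.042)[:,:2]).round(4).tolist())
print("land/nose lm",inv([(.461,-.1154),(.4656,-.1196),(.5314,-.0526),(.5274,-.0467),(.4855,-.0919)]).round(4).tolist())
pk=onz("top",px([(357,497)]),.062)[:,:2];print("peg",pk,inv(pk),inv([(.4298,-.0839),(.4292,-.0798)]))
t=observe();tx=R.from_rotvec(t["ee_rot"]).as_matrix()[:2,0];print("tool x deg",np.degrees(np.arctan2(tx[1],tx[0])))
E
```

```text
[[0.6253, -0.0186], [0.5477, 0.0519], [0.4139, -0.1033], [0.4911, -0.1688]] [np.float64(0.1047), np.float64(0.2049), np.float64(0.1013), np.float64(0.2015)]
[ 0.51949547 -0.05969847  0.85037865] 48.7231073588083 [ 0.0006  0.0012 -0.     -0.0006 -0.0008  0.0012  0.0002 -0.0018]
rib,rear corners [[-0.0614, -0.0193], [-0.0578, 0.0252], [-0.0994, -0.0202], [-0.0947, 0.028]]
land/nose lm [[-0.0805, 0.0072], [-0.0806, 0.001], [0.0132, -0.0043], [0.015, 0.0026], [-0.0466, 0.0043]]
peg [[ 0.43222979 -0.08165657]] [[-0.07407123  0.05109707]] [[-0.07736016  0.05144314]
 [-0.07467471  0.05459882]]
tool x deg 23.194677867251183
```

Request:
{"api": "arm_command", "payload": {
  "targets": [
    {"dx": 0.0241, "dy": -0.0207},
    {"dx": 0.0241, "dy": -0.0207},
    {"dx": 0.0241, "dy": -0.0207},
    {"dx": 0.0241, "dy": -0.0207},
    {"dx": 0.0241, "dy": -0.0207},
    {"dx": 0.0241, "dy": -0.0207},
    {"dx": 0.0241, "dy": -0.0207},
    {"dx": 0.0241, "dy": -0.0207}
  ],
  "fingers": 0.0,
  "force": 20
}}

```text
$.targets[0]: bad value
```

Request:
{"api": "arm_command", "payload": {
  "targets": [
    {"dx": 0.0241, "dy": -0.0207},
    {"dx": 0.0241, "dy": -0.0207},
    {"dx": 0.0241, "dy": -0.0207},
    {"dx": 0.0241, "dy": -0.0207},
    {"dx": 0.0241, "dy": -0.0207},
    {"dx": 0.0241, "dy": -0.0207},
    {"dx": 0.0241, "dy": -0.0207},
    {"dx": 0.0241, "dy": -0.0207}
  ]
}}

```text
$.targets[0]: bad value
```

Request:
{"api": "arm_command", "payload": {
  "targets": [
    {"turn": -0.111},
    {"turn": -0.111},
    {"turn": -0.111},
    {"turn": -0.111},
    {"dz": 0.03},
    {"dz": 0.03},
    {"dz": 0.02},
    {}
  ]
}}

```text
$.targets[0]: bad value
```

Request:
{"api": "arm_command", "payload": {
  "targets": [
    {"dx": 0.0241, "dy": -0.0207, "dz": 0, "turn": 0},
    {"dx": 0.0241, "dy": -0.0207, "dz": 0, "turn": 0},
    {"dx": 0.0241, "dy": -0.0207, "dz": 0, "turn": 0},
    {"dx": 0.0241, "dy": -0.0207, "dz": 0, "turn": 0},
    {"dx": 0.0241, "dy": -0.0207, "dz": 0, "turn": 0},
    {"dx": 0.0241, "dy": -0.0207, "dz": 0, "turn": 0},
    {"dx": 0.0241, "dy": -0.0207, "dz": 0, "turn": 0},
    {"dx": 0.0241, "dy": -0.0207, "dz": 0, "turn": 0}
  ],
  "fingers": 0.0,
  "force": 20
}}

```text
time_s: 2.1
tcp_pos: [0.3586, -0.3454, 0.2229]
ee_rot: [3.077, 0.631, 0.0]
force: [-0.2, -1.2, 0.9]
finger_gap: 0.128
grip_force: 0.0
```

Request:
{"api": "arm_command", "payload": {
  "targets": [
    {"dx": 0.0241, "dy": -0.0207, "dz": 0, "turn": 0},
    {"dx": 0.0241, "dy": -0.0207, "dz": 0, "turn": 0},
    {"dx": 0.0241, "dy": -0.0207, "dz": 0, "turn": 0},
    {"dx": 0.0241, "dy": -0.0207, "dz": 0, "turn": 0},
    {"dx": 0.0241, "dy": -0.0207, "dz": 0, "turn": 0},
    {"dx": 0.0241, "dy": -0.0207, "dz": 0, "turn": 0},
    {"dx": 0.0241, "dy": -0.0207, "dz": 0, "turn": 0},
    {"dx": 0.0241, "dy": -0.0207, "dz": 0, "turn": 0}
  ]
}}

```text
time_s: 3.1
tcp_pos: [0.4705, -0.1173, 0.2228]
ee_rot: [3.077, 0.631, 0.001]
force: [0.8, 0.3, -0.3]
finger_gap: 0.006
grip_force: 0.0
```

Request:
{"api": "arm_command", "payload": {
  "targets": [
    {"dx": 0, "dy": 0, "dz": 0, "turn": -0.111},
    {"dx": 0, "dy": 0, "dz": 0, "turn": -0.111},
    {"dx": 0, "dy": 0, "dz": 0, "turn": -0.111},
    {"dx": 0, "dy": 0, "dz": 0, "turn": -0.112},
    {"dx": 0, "dy": 0, "dz": 0.03, "turn": 0},
    {"dx": 0, "dy": 0, "dz": 0.03, "turn": 0},
    {"dx": 0, "dy": 0, "dz": 0.03, "turn": 0},
    {"dx": 0, "dy": 0, "dz": 0.03, "turn": 0}
  ]
}}

```text
time_s: 4.1
tcp_pos: [0.4703, -0.1183, 0.1019]
ee_rot: [2.862, 1.295, 0.001]
force: [0.0, -0.4, -0.5]
finger_gap: 0.009
grip_force: 0.0
```

Request:
{"api": "arm_command", "payload": {
  "targets": [
    {"dx": 0, "dy": 0, "dz": 0.025, "turn": 0},
    {"dx": 0, "dy": 0, "dz": 0.02, "turn": 0},
    {"dx": 0, "dy": 0, "dz": 0, "turn": 0}
  ]
}}

```text
time_s: 4.47
tcp_pos: [0.4692, -0.118, 0.0566]
ee_rot: [-2.861, -1.295, 0.003]
force: [-0.6, 0.1, 0.4]
finger_gap: 0.001
grip_force: 0.0
```

```bash
python3 - <<'E'
from h import *
p=np.fromfile("nest.bin");C,S=np.cos(p[2]),np.sin(p[2])
s=observe();w=s["tcp_pos"];d=w[:2]-p[:2];print(w,"nest xy",C*d[0]+S*d[1],-S*d[0]+C*d[1])
tx=R.from_rotvec(s["ee_rot"]).as_matrix()[:2,0];print(np.degrees(np.arctan2(tx[1],tx[0])))
t=proj("side",w)[0];print("tcp px side",t)
im=get_image("side")[180:290,240:390,::-1];cv2.imwrite("pics/s2.png",cv2.resize(im,None,fx=5,fy=5,interpolation=cv2.INTER_CUBIC))
for z in [(-.0635,0,.034),(-.0965,0,.039),(.0135,0,.039),(.028,0,.036),(-.1,-.0305,.032),(.102,.052,.012),(-.102,.052,.012)]:
    q=[p[0]+C*z[0]-S*z[1],p[1]+S*z[0]+C*z[1],z[2]];print(z,((proj("side",q)[0]-[240,180])*5).round())
print((t-[240,180])*5)
E
```

```text
[ 0.46921532 -0.11798794  0.05661248] nest xy -0.07697604179496266 -0.0006664322704338158
48.69693325829394
tcp px side [331.28152968 207.22044964]
(-0.0635, 0, 0.034) [439. 191.]
(-0.0965, 0, 0.039) [478. 157.]
(0.0135, 0, 0.039) [342. 241.]
(0.028, 0, 0.036) [323. 260.]
(-0.1, -0.0305, 0.032) [427. 150.]
(0.102, 0.052, 0.012) [320. 416.]
(-0.102, 0.052, 0.012) [578. 237.]
[456.4076484  136.10224818]
```

View pics/s2.png

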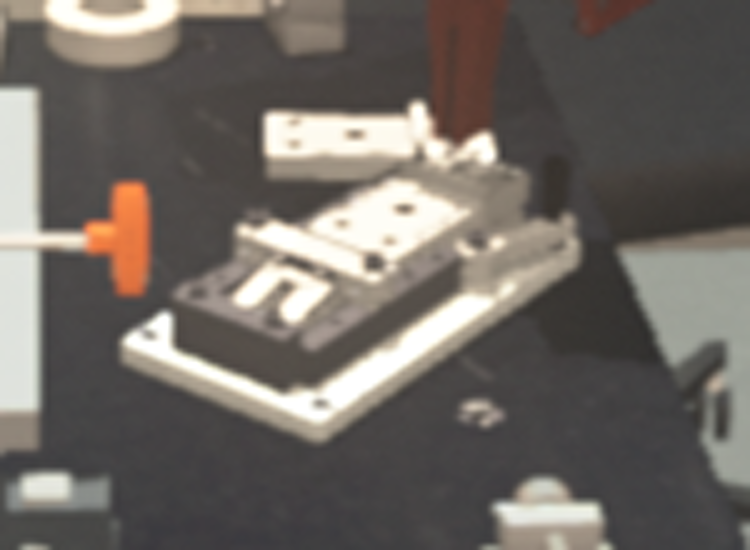

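Request:
{"api": "arm_command", "payload": {
  "targets": [
    {"dx": -0.002, "dy": 0, "dz": 0.008, "turn": 0},
    {"dx": 0, "dy": 0, "dz": 0.004, "turn": 0},
    {"dx": 0, "dy": 0, "dz": 0.003, "turn": 0},
    {"dx": 0, "dy": 0, "dz": 0, "turn": 0}
  ]
}}

```text
time_s: 5.03
tcp_pos: [0.4688, -0.1197, 0.0426]
ee_rot: [-2.862, -1.295, 0.0]
force: [-1.0, -0.7, -1.1]
finger_gap: 0.006
grip_force: 0.0
```

Request:
{"api": "arm_command", "payload": {
  "targets": [
    {"dx": 0, "dy": 0, "dz": 0.002, "turn": 0},
    {"dx": 0, "dy": 0, "dz": 0.002, "turn": 0},
    {"dx": 0, "dy": 0, "dz": 0, "turn": 0}
  ]
}}

```text
time_s: 5.4
tcp_pos: [0.469, -0.1197, 0.0388]
ee_rot: [2.862, 1.295, 0.0]
force: [-1.4, -0.5, 4.1]
finger_gap: 0.007
grip_force: 2.1
```

Request:
{"api": "arm_command", "payload": {
  "targets": [
    {"dx": 0, "dy": 0, "dz": 0.002, "turn": 0},
    {"dx": 0, "dy": 0, "dz": 0.002, "turn": 0},
    {"dx": 0, "dy": 0, "dz": 0.0015, "turn": 0},
    {"dx": 0, "dy": 0, "dz": 0, "turn": 0}
  ]
}}

```text
time_s: 5.9
tcp_pos: [0.4692, -0.1198, 0.0343]
ee_rot: [2.861, 1.295, 0.001]
force: [-3.8, 0.2, 17.8]
finger_gap: 0.007
grip_force: 8.6
```

Request:
{"api": "arm_command", "payload": {
  "targets": [
    {"dx": 0.002, "dy": 0, "dz": 0.0003, "turn": 0},
    {"dx": 0.003, "dy": 0, "dz": 0, "turn": 0},
    {"dx": 0.003, "dy": 0, "dz": 0, "turn": 0},
    {"dx": 0.003, "dy": 0, "dz": 0, "turn": 0}
  ]
}}

```text
time_s: 6.4
tcp_pos: [0.4772, -0.1127, 0.0343]
ee_rot: [2.86, 1.293, 0.002]
force: [-2.2, -2.2, 17.8]
finger_gap: 0.005
grip_force: 8.4
```

Request:
{"api": "arm_command", "payload": {
  "targets": [
    {"dx": 0.004, "dy": 0, "dz": 0, "turn": 0},
    {"dx": 0.004, "dy": 0, "dz": 0, "turn": 0},
    {"dx": 0.004, "dy": 0, "dz": 0, "turn": 0},
    {"dx": 0.004, "dy": 0, "dz": 0, "turn": 0},
    {"dx": 0.004, "dy": 0, "dz": 0, "turn": 0}
  ]
}}

```text
time_s: 7.02
tcp_pos: [0.4905, -0.0976, 0.0343]
ee_rot: [2.86, 1.293, 0.002]
force: [-2.8, -3.3, 16.0]
finger_gap: 0.003
grip_force: 8.2
```

```bash
cat > st.py <<'E'
from h import *
p=np.fromfile("nest.bin");C,S=np.cos(p[2]),np.sin(p[2])
s=observe();w=s["tcp_pos"];d=w[:2]-p[:2];f=s["force"]
print(s["time_s"],"nest",(C*d[0]+S*d[1]).round(4),(-S*d[0]+C*d[1]).round(4),w[2].round(4),"F",(C*f[0]+S*f[1]).round(1),(-S*f[0]+C*f[1]).round(1),f[2].round(1))
tx=R.from_rotvec(s["ee_rot"]).as_matrix()[:2,0];print(np.degrees(np.arctan2(tx[1],tx[0])))
E
python3 st.py; python3 - <<'E'
from h import *
im=get_image("side")[180:290,240:390,::-1];cv2.imwrite("pics/s3.png",cv2.resize(im,None,fx=5,fy=5,interpolation=cv2.INTER_CUBIC))
E
```

```text
7.025 nest -0.0476 -0.0032 0.0343 F -4.3 -0.0 16.0
48.6446342347649
```

View pics/s3.png

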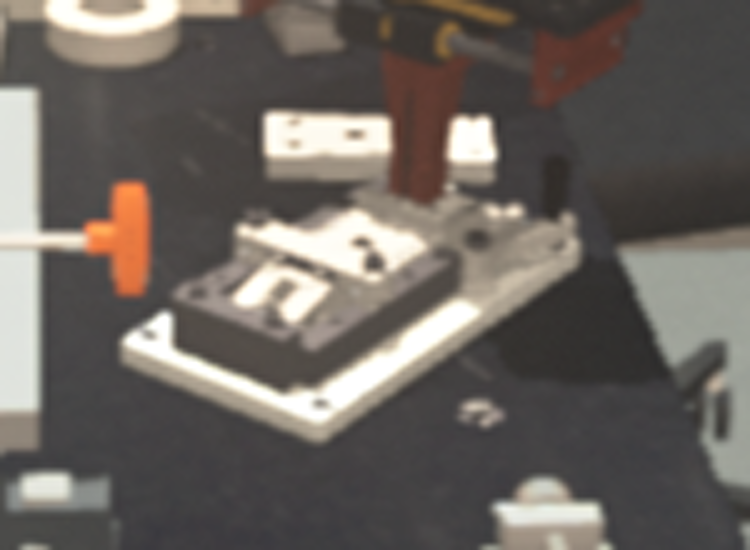

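The insert has advanced and its nose is under the bridge (hole pair at about (365,255)). The force is steady, so I'll keep pressing and sliding.

Request:
{"api": "arm_command", "payload": {
  "targets": [
    {"dx": 0.004, "dy": 0, "dz": 0.0005, "turn": 0},
    {"dx": 0.004, "dy": 0, "dz": 0, "turn": 0},
    {"dx": 0.004, "dy": 0, "dz": 0, "turn": 0},
    {"dx": 0.004, "dy": 0, "dz": 0, "turn": 0},
    {"dx": 0.004, "dy": 0, "dz": 0, "turn": 0},
    {"dx": 0.004, "dy": 0, "dz": 0, "turn": 0}
  ]
}}

```text
time_s: 7.82
tcp_pos: [0.5038, -0.0833, 0.0342]
ee_rot: [2.86, 1.288, -0.008]
force: [-13.9, -15.6, 31.4]
finger_gap: 0.008
grip_force: 15.9
```

```bash
python3 st.py
```

```text
7.825 nest -0.0281 -0.0037 0.0342 F -20.9 0.1 31.4
48.50417363184591
```

Request:
{"api": "arm_command", "payload": {
  "targets": [
    {"dx": 0.003, "dy": 0, "dz": -0.0005, "turn": 0},
    {"dx": 0.003, "dy": 0, "dz": 0, "turn": 0},
    {"dx": 0.003, "dy": 0, "dz": 0, "turn": 0}
  ]
}}

```text
time_s: 8.2
tcp_pos: [0.5091, -0.0769, 0.0343]
ee_rot: [2.861, 1.288, -0.009]
force: [-11.8, -13.0, 26.3]
finger_gap: 0.004
grip_force: 13.0
```

```bash
python3 st.py
```

```text
8.2 nest -0.0198 -0.0035 0.0343 F -17.6 0.3 26.3
48.46832266625022
```

Moving well. About 16 mm to go.

Request:
{"api": "arm_command", "payload": {
  "targets": [
    {"dx": 0.003, "dy": 0, "dz": 0, "turn": 0},
    {"dx": 0.003, "dy": 0, "dz": 0, "turn": 0},
    {"dx": 0.003, "dy": 0, "dz": 0, "turn": 0},
    {"dx": 0.003, "dy": 0, "dz": 0, "turn": 0}
  ]
}}

```text
time_s: 8.7
tcp_pos: [0.5179, -0.0667, 0.0343]
ee_rot: [2.861, 1.289, -0.006]
force: [-8.1, -10.2, 23.1]
finger_gap: 0.004
grip_force: 11.6
```

```bash
python3 st.py
```

```text
8.7 nest -0.0063 -0.0034 0.0343 F -13.0 -0.6 23.1
48.522391228077346
```

Request:
{"api": "arm_command", "payload": {
  "targets": [
    {"dx": 0.002, "dy": 0, "dz": 0, "turn": 0},
    {"dx": 0.002, "dy": 0, "dz": 0, "turn": 0},
    {"dx": 0.002, "dy": 0, "dz": 0, "turn": 0}
  ]
}}

```text
time_s: 9.07
tcp_pos: [0.5206, -0.0639, 0.0343]
ee_rot: [2.861, 1.287, -0.01]
force: [-12.6, -15.2, 27.2]
finger_gap: 0.004
grip_force: 13.2
```

```bash
python3 st.py
```

```text
9.075 nest -0.0024 -0.0036 0.0343 F -19.8 -0.5 27.2
48.45065762511157
```

Request:
{"api": "arm_command", "payload": {
  "targets": [
    {"dx": 0.002, "dy": 0, "dz": 0, "turn": 0},
    {"dx": 0.001, "dy": 0, "dz": 0, "turn": 0},
    {"dx": 0, "dy": 0, "dz": 0, "turn": 0}
  ]
}}

```text
time_s: 9.45
tcp_pos: [0.5212, -0.0633, 0.0342]
ee_rot: [2.861, 1.285, -0.016]
force: [-16.4, -18.1, 32.2]
finger_gap: 0.01
grip_force: 18.8
```

```bash
python3 st.py; python3 - <<'E'
from h import *
im=get_image("side")[180:290,240:390,::-1];cv2.imwrite("pics/s4.png",cv2.resize(im,None,fx=5,fy=5,interpolation=cv2.INTER_CUBIC))
E
```

```text
9.45 nest -0.0016 -0.0036 0.0342 F -24.4 0.4 32.2
48.380090937139336
```

View pics/s4.png

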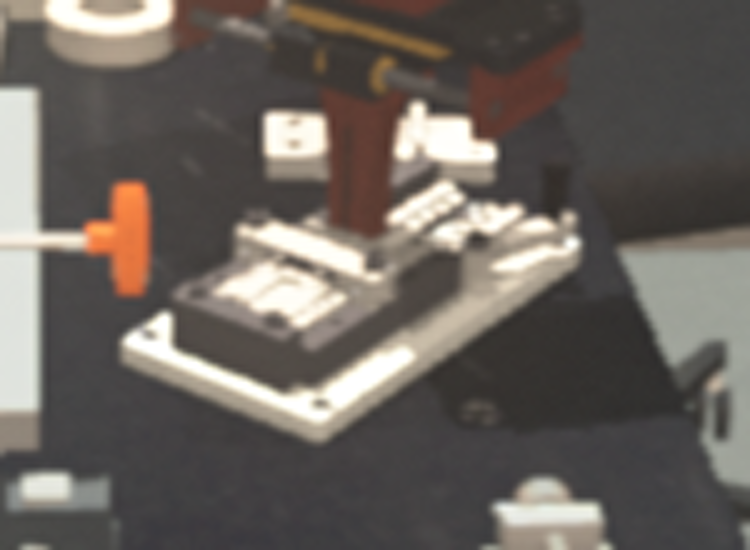

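Request:
{"api": "arm_command", "payload": {
  "targets": [
    {"dx": 0.002, "dy": 0, "dz": -0.0007, "turn": 0},
    {"dx": 0.002, "dy": 0, "dz": 0, "turn": 0},
    {"dx": 0, "dy": 0, "dz": 0, "turn": 0}
  ]
}}

```text
time_s: 9.88
tcp_pos: [0.5212, -0.0632, 0.0343]
ee_rot: [2.861, 1.282, -0.025]
force: [-21.7, -26.0, 33.7]
finger_gap: 0.003
grip_force: 22.5
```

```bash
python3 st.py
```

```text
9.875 nest -0.0015 -0.0036 0.0343 F -33.8 -0.8 33.7
48.25932616760357
```

The insert is hard against the stop: Fx is 34 N and it no longer moves. I'll release it, lift off and re-measure the peg.

Request:
{"api": "arm_command", "payload": {
  "targets": [
    {"dx": -0.004, "dy": 0, "dz": -0.0005, "turn": 0},
    {"dx": -0.003, "dy": 0, "dz": -0.003, "turn": 0},
    {"dx": -0.001, "dy": 0, "dz": -0.012, "turn": 0},
    {"dx": 0, "dy": 0, "dz": -0.03, "turn": 0},
    {"dx": 0, "dy": 0, "dz": -0.03, "turn": 0},
    {"dx": 0, "dy": 0, "dz": 0, "turn": -0.0}
  ]
}}

```text
time_s: 10.62
tcp_pos: [0.524, -0.0586, 0.1112]
ee_rot: [2.86, 1.294, 0.006]
force: [-0.0, -0.2, -0.6]
finger_gap: 0.007
grip_force: 0.0
```

```bash
python3 st.py;python3 - <<'E'
from h import *
p=np.fromfile("nest.bin");C,S=np.cos(p[2]),np.sin(p[2])
for c in("top","side"):
    im=get_image(c)
    x0,y0=(215,190) if c=="top" else (240,180)
    if c=="side":cv2.imwrite("pics/s5.png",cv2.resize(im[180:290,240:390,::-1],None,fx=5,fy=5,interpolation=cv2.INTER_CUBIC))
    for l in("keeper_peg","insert_land","insert_nose","stop_face","insert"):
        for d in landmark_of(l,c)[:2]:
            q=np.array(d["point"])-[*p[:2],0];print(c,l,round(float(d["score"]),2),np.round([C*q[0]+S*q[1],-S*q[0]+C*q[1],q[2]],4))
    for d in masks_of("keeper_peg",c)[:2]:
        v,u=np.nonzero(d["pixels"]);print("mask",c,d["score"],len(u),u.min(),u.max(),v.min(),v.max(),u.mean(),v.mean())
E
```

```text
10.625 nest 0.0038 -0.0027 0.1112 F -0.1 -0.1 -0.6
48.700450610636246
top stop_face 0.9 [ 0.0854 -0.0014  0.0223]
side keeper_peg 0.6 [-0.075   0.0534  0.0436]
side keeper_peg 0.43 [0.2679 0.0927 0.0018]
side insert_land 0.79 [-0.0046 -0.0015  0.0277]
side insert_land 0.24 [-0.0769  0.0548  0.0484]
side insert_nose 0.71 [0.0891 0.0022 0.0344]
side stop_face 0.98 [0.086  0.0001 0.0262]
side stop_face 0.51 [0.0275 0.001  0.0224]
side insert 0.58 [0.0263 0.0017 0.0196]
side insert 0.24 [-0.1635 -0.2799 -0.0018]
mask side 0.71 226 333 355 211 234 345.30973451327435 224.7787610619469
```

View pics/s5.png

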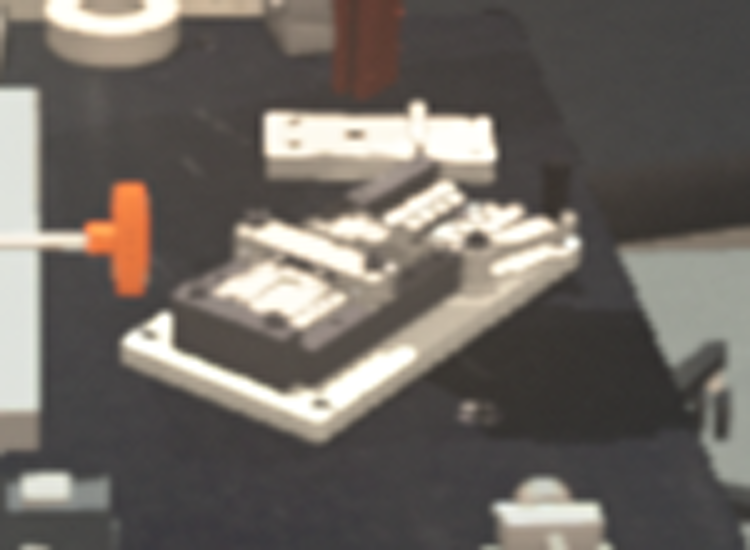

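The insert lies flat and home under the spring. The peg stands at about (557,190), unmoved. Next I go behind it.

Request:
{"api": "arm_command", "payload": {
  "targets": [
    {"dx": -0.018, "dy": -0.02, "dz": 0, "turn": 0},
    {"dx": -0.018, "dy": -0.02, "dz": 0, "turn": 0},
    {"dx": -0.018, "dy": -0.02, "dz": 0, "turn": 0},
    {"dx": -0.018, "dy": -0.02, "dz": 0, "turn": 0},
    {"dx": 0, "dy": 0, "dz": 0, "turn": 0.15},
    {"dx": 0, "dy": 0, "dz": 0.02, "turn": 0.15},
    {"dx": 0, "dy": 0, "dz": 0.02, "turn": 0},
    {"dx": 0, "dy": 0, "dz": 0, "turn": 0}
  ]
}}

```text
time_s: 12.32
tcp_pos: [0.4138, -0.0599, 0.0683]
ee_rot: [-3.022, -0.853, 0.003]
force: [0.4, 0.6, -0.2]
finger_gap: 0.007
grip_force: 0.0
```

```bash
python3 st.py
```

```text
12.325 nest -0.0699 0.0793 0.0683 F 0.7 0.0 -0.2
31.53297498125267
```

Request:
{"api": "arm_command", "payload": {
  "targets": [
    {"dx": 0, "dy": 0, "dz": 0.012, "turn": 0},
    {"dx": 0, "dy": 0, "dz": 0.01, "turn": 0},
    {"dx": 0, "dy": 0.004, "dz": 0, "turn": 0},
    {"dx": 0, "dy": 0.003, "dz": 0, "turn": 0},
    {"dx": 0, "dy": 0, "dz": 0, "turn": 0}
  ]
}}

```text
time_s: 12.95
tcp_pos: [0.4188, -0.0664, 0.0473]
ee_rot: [3.024, 0.852, 0.001]
force: [0.3, 0.6, -0.7]
finger_gap: 0.006
grip_force: 0.0
```

```bash
python3 st.py; python3 - <<'E'
from h import *
im=get_image("side")[180:290,240:390,::-1];cv2.imwrite("pics/s6.png",cv2.resize(im,None,fx=5,fy=5,interpolation=cv2.INTER_CUBIC))
E
```

```text
12.95 nest -0.0715 0.0713 0.0473 F 0.7 0.1 -0.7
31.46869499976284
```

View pics/s6.png

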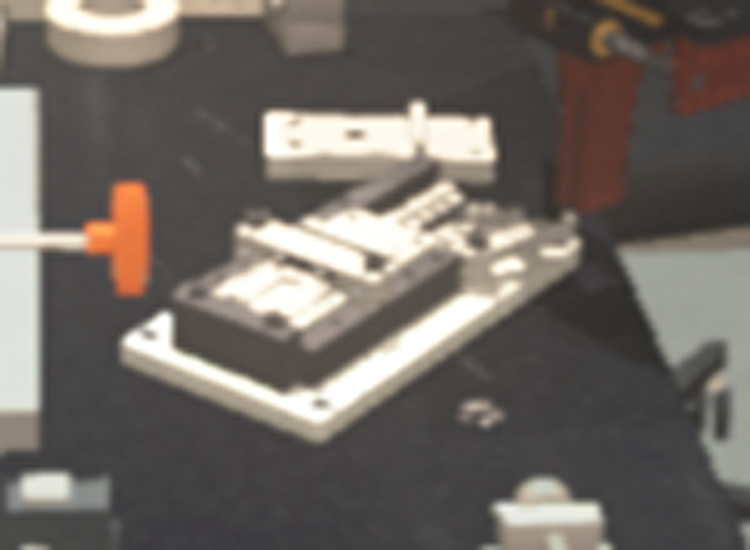

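The fingers are right behind the peg, and the position matches the arc geometry. Now I sweep it round the pivot.

Request:
{"api": "arm_command", "payload": {
  "targets": [
    {"dx": 0, "dy": 0.002, "dz": 0, "turn": 0},
    {"dx": -0.0019, "dy": 0.0051, "dz": 0, "turn": -0.11},
    {"dx": -0.0019, "dy": 0.0051, "dz": 0, "turn": -0.11},
    {"dx": -0.0019, "dy": 0.0051, "dz": 0, "turn": -0.11},
    {"dx": -0.0019, "dy": 0.0051, "dz": 0, "turn": -0.11},
    {"dx": 0, "dy": 0, "dz": 0, "turn": 0}
  ]
}}

```text
time_s: 13.75
tcp_pos: [0.427, -0.0883, 0.0471]
ee_rot: [-2.766, -1.49, -0.0]
force: [-0.5, 0.0, 0.2]
finger_gap: 0.004
grip_force: 0.0
```

```bash
python3 st.py
```

```text
13.75 nest -0.0825 0.0506 0.0471 F -0.3 0.4 0.2
56.63427668845173
```

```bash
python3 - <<'E'
from h import *
p=np.fromfile("nest.bin");C,S=np.cos(p[2]),np.sin(p[2])
for c in("top","side"):
    im=get_image(c)
    for d in landmark_of("keeper_peg",c)[:2]:
            q=np.array(d["point"])-[*p[:2],0];print(c,round(float(d["score"]),2),np.round([C*q[0]+S*q[1],-S*q[0]+C*q[1],q[2]],4))
E
```

```text
top 0.66 [-0.1677 -0.2771 -0.0035]
top 0.56 [ 0.0735 -0.0016  0.0333]
```

Request:
{"api": "arm_command", "payload": {
  "targets": [
    {"dx": -0.0019, "dy": 0.0056, "dz": 0, "turn": -0.11},
    {"dx": -0.0019, "dy": 0.0056, "dz": 0, "turn": -0.11},
    {"dx": -0.0019, "dy": 0.0051, "dz": 0, "turn": -0.11},
    {"dx": -0.0019, "dy": 0.0051, "dz": 0, "turn": -0.11}
  ]
}}

```text
time_s: 14.45
tcp_pos: [0.4428, -0.1033, 0.0469]
ee_rot: [-2.369, -2.062, 0.001]
force: [-1.2, 0.8, 0.8]
finger_gap: 0.004
grip_force: 0.7
```

```bash
python3 st.py; python3 - <<'E'
from h import *
p=np.fromfile("nest.bin");C,S=np.cos(p[2]),np.sin(p[2])
for c in("top","side"):
    im=get_image(c)
    for d in landmark_of("keeper_peg",c)[:2]:
            q=np.array(d["point"])-[*p[:2],0];print(c,round(float(d["score"]),2),np.round([C*q[0]+S*q[1],-S*q[0]+C*q[1],q[2]],4))
E
```

```text
14.45 nest -0.0833 0.0289 0.0469 F -0.2 1.5 0.8
82.08814341867034
top 0.72 [0.2698 0.0971 0.0034]
top 0.55 [-0.0825 -0.3263 -0.0019]
side 0.72 [-0.073   0.0207  0.048 ]
```

The keeper is moving with contact felt (about 1.5 N). Continuing.

Request:
{"api": "arm_command", "payload": {
  "targets": [
    {"dx": -0.0019, "dy": 0.0052, "dz": 0, "turn": -0.11},
    {"dx": -0.0019, "dy": 0.0052, "dz": 0, "turn": -0.11},
    {"dx": -0.0019, "dy": 0.0052, "dz": 0, "turn": -0.11},
    {"dx": -0.0019, "dy": 0.0052, "dz": 0, "turn": -0.11},
    {"dx": -0.0019, "dy": 0.0052, "dz": 0, "turn": -0.11},
    {"dx": 0, "dy": 0, "dz": 0, "turn": 0}
  ]
}}

```text
time_s: 15.4
tcp_pos: [0.4696, -0.1108, 0.0469]
ee_rot: [-1.728, -2.624, -0.0]
force: [-0.6, -0.3, 0.5]
finger_gap: 0.003
grip_force: 0.0
```

```bash
python3 st.py; python3 - <<'E'
from h import *
p=np.fromfile("nest.bin");C,S=np.cos(p[2]),np.sin(p[2])
for c in("top","side"):
    im=get_image(c)
    for d in landmark_of("keeper_peg",c)[:2]:
            q=np.array(d["point"])-[*p[:2],0];print(c,round(float(d["score"]),2),np.round([C*q[0]+S*q[1],-S*q[0]+C*q[1],q[2]],4))
E
```

```text
15.4 nest -0.0714 0.0038 0.0469 F -0.6 0.2 0.5
113.2779537042284
side 0.74 [ 0.0821 -0.0032  0.0273]
side 0.55 [-0.0576  0.0045  0.046 ]
```

Request:
{"api": "arm_command", "payload": {
  "targets": [
    {"dx": -0.0015, "dy": 0.0052, "dz": 0, "turn": -0.11},
    {"dx": -0.0015, "dy": 0.0052, "dz": 0, "turn": -0.11},
    {"dx": -0.0015, "dy": 0.0052, "dz": 0, "turn": -0.11},
    {"dx": -0.0015, "dy": 0.0052, "dz": 0, "turn": -0.11},
    {"dx": 0, "dy": 0, "dz": 0, "turn": 0}
  ]
}}

```text
time_s: 16.23
tcp_pos: [0.4902, -0.105, 0.047]
ee_rot: [1.113, 2.938, -0.0]
force: [-0.2, -1.0, -0.1]
finger_gap: 0.005
grip_force: 0.3
```

```bash
python3 st.py
```

```text
16.225 nest -0.0533 -0.0079 0.047 F -0.9 -0.5 -0.1
138.51758227371542
```

Now I push along tool y until the limit is felt.

Request:
{"api": "arm_command", "payload": {
  "targets": [
    {"dx": 0, "dy": 0.002, "dz": 0, "turn": 0},
    {"dx": 0, "dy": 0.002, "dz": 0, "turn": 0},
    {"dx": 0, "dy": 0, "dz": 0, "turn": 0}
  ]
}}

```text
time_s: 16.6
tcp_pos: [0.4929, -0.1015, 0.0471]
ee_rot: [1.11, 2.939, -0.0]
force: [-0.2, -1.0, 0.2]
finger_gap: 0.003
grip_force: 0.6
```

```bash
python3 st.py
```

```text
16.6 nest -0.049 -0.0076 0.0471 F -0.9 -0.5 0.2
138.61625384741768
```

Request:
{"api": "arm_command", "payload": {
  "targets": [
    {"dx": 0, "dy": 0.002, "dz": 0, "turn": 0},
    {"dx": 0, "dy": 0.002, "dz": 0, "turn": 0},
    {"dx": 0, "dy": 0, "dz": 0, "turn": 0}
  ]
}}

```text
time_s: 16.98
tcp_pos: [0.4946, -0.0999, 0.0469]
ee_rot: [-1.11, -2.938, 0.004]
force: [-2.3, -5.5, 2.7]
finger_gap: 0.005
grip_force: 3.1
```

```bash
python3 st.py
```

```text
16.975 nest -0.0467 -0.0078 0.0469 F -5.7 -1.9 2.7
138.58614251516744
```

Request:
{"api": "arm_command", "payload": {
  "targets": [
    {"dx": 0, "dy": 0.002, "dz": 0, "turn": 0},
    {"dx": 0, "dy": 0, "dz": 0, "turn": 0}
  ]
}}

```text
time_s: 17.23
tcp_pos: [0.4947, -0.0998, 0.0468]
ee_rot: [-1.111, -2.936, 0.008]
force: [-7.1, -10.0, 6.9]
finger_gap: 0.006
grip_force: 5.6
```

```bash
python3 st.py
```

```text
17.225 nest -0.0465 -0.0078 0.0468 F -12.2 -1.3 6.9
138.53216716239945
```

Request:
{"api": "arm_command", "payload": {
  "targets": [
    {"dx": 0, "dy": -0.006, "dz": 0, "turn": 0},
    {"dx": 0, "dy": -0.008, "dz": 0, "turn": 0},
    {"dx": 0, "dy": -0.01, "dz": -0.02, "turn": 0},
    {"dx": 0, "dy": 0, "dz": -0.04, "turn": 0},
    {"dx": 0, "dy": 0, "dz": -0.04, "turn": 0},
    {"dx": 0, "dy": 0, "dz": -0.04, "turn": 0},
    {"dx": 0, "dy": 0, "dz": 0, "turn": 0}
  ]
}}

```text
time_s: 18.1
tcp_pos: [0.4827, -0.1152, 0.1897]
ee_rot: [1.107, 2.934, 0.001]
force: [0.3, -0.0, -0.8]
finger_gap: 0.005
grip_force: 0.0
```

```bash
python3 st.py; python3 - <<'E'
from h import *
p=np.fromfile("nest.bin");C,S=np.cos(p[2]),np.sin(p[2])
im=get_image("side")
cv2.imwrite("pics/s7.png",cv2.resize(im[180:290,240:390,::-1],None,fx=5,fy=5,interpolation=cv2.INTER_CUBIC))
for l in("keeper_peg","insert_land","insert_nose","insert"):
    for d in landmark_of(l,"side")[:2]:
        q=np.array(d["point"])-[*p[:2],0];print(l,round(float(d["score"]),2),np.round([C*q[0]+S*q[1],-S*q[0]+C*q[1],q[2]],4))
E
```

```text
18.1 nest -0.066 -0.0089 0.1897 F 0.1 -0.2 -0.8
138.64579948954196
keeper_peg 0.74 [0.0879 0.0009 0.032 ]
keeper_peg 0.5 [-0.0351 -0.0045  0.0441]
insert_land 0.52 [-0.0095  0.0002  0.0295]
insert_nose 0.53 [ 0.0884 -0.0014  0.0375]
insert 0.66 [0.0286 0.0013 0.0223]
```

View pics/s7.png

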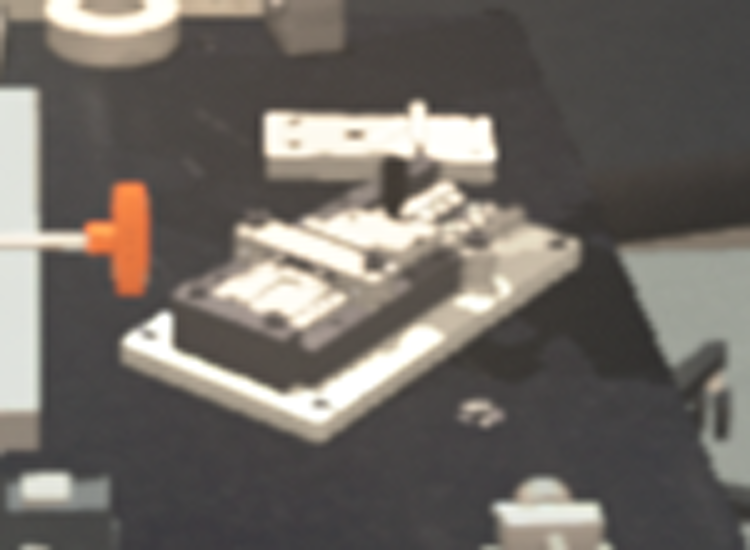

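The keeper is across the channel with its peg at about (393,185), which is nest (-35,-5) mm. The insert is flat and home.

```bash
python3 -c "
from rig import *
print(hand_in())"
```

```text
the job is handed in; nothing more can be done
None
```

The insert is loaded flat and home against the stop under the spring, the keeper is pushed across to its limit, and I handed the job in at about 18 s; no verdict came back.

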